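# Seat a handwheel valve, back it off two turns and hold it

### The job

One of the two refurbished valves on the bench has a big handwheel with an upright crank handle. By that handle wind its wheel clockwise (seen from above) until it stops, closing the valve, then back it off exactly two full turns the other way and stay there: finish while still gripping the crank handle, so that I can nip up the gland nut. Leave the other valve and the loose things on the bench alone.

Things in the scene. Friction and masses are not known exactly. Their poses are not given: they have to be found in the camera images.
- valve_stand: the valve to be set: brass valve lying across a dark steel base plate 96 x 150 x 12 mm that is bolted to the bench (it does not move). Origin: centre of the underside of the plate; z up, y along the valve body. The valve body and stem rise to the wheel. The upright stem and wheel axis pass through the origin.
- valve_wheel (a joint): turning angle of its handwheel in rad: 0 = closed, at the hard stop; grows counterclockwise seen from above (opening); one turn is 6.283; it could turn to 20. Starts somewhere between 1.5 and 6.0. It turns with a steady friction, about 2 N at the crank handle, and stays where it is left.
- wheel_hub (a point): point on the handwheel's axis at the level of the middle of the crank handle (249 mm above the bench). The wheel: dark steel, 3 spokes, rim 58 mm mean radius and 14 mm thick, rim top 213 mm above the bench; hub nut top 221 mm above the bench
- handle_mid (a point): point on the crank handle's axis, half way up it where it is gripped, 58 mm from the wheel's axis and 249 mm above the bench; turns with the wheel; at joint value 0 it stands on the +x side of the stand's own frame
- crank_handle: the crank handle: upright black round grip, 20 to 22 mm in diameter, 54 mm tall (218.5 to 272.5 mm above the bench), standing on the rim. It revolves freely on its own pin, so a gripper can carry it round without turning. Origin: on its axis at its lower end
- plain_stand: the other valve, to be left alone: same brass valve and base plate, fixed to the bench, but with a smaller four-spoke wheel (92 mm over the rim, top about 221 mm above the bench) that has no crank handle. Origin: centre of the underside of the plate, under the wheel's axis
- plain_rim (a point): a point on the rim of the other valve's wheel, 40 mm from its axis and 206 mm above the bench
- spanner: loose steel spanner 178 x 31 x 7 mm lying flat on the bench, origin at the centre of its underside; leave alone
- tape_roll: loose roll of masking tape lying flat, 103 mm diameter, 25 mm high, origin at the centre of its underside; leave alone
- brass_catch: loose small curved brass catch with knob and foot, 74 x 42 x 29 mm, lying on the bench, origin at the centre of its underside; leave alone

How it is judged:
On the way, in this order (a step that is already met when the one before it is completed fails the run):
1. the wheel is closed, against its stop, with the fingers on the crank handle (value of joint valve_wheel below 0.08 rad and contact force between the fingers and crank_handle above 0.5 N), for 0.2 s.
2. the wheel is backed off two turns, the handle in the gripper (value of joint valve_wheel between 12.22 and 12.92 rad and contact force between the fingers and crank_handle above 2 N), for 0.2 s.
At the end, for the whole second after the job is handed in: After touching the closed stop, the wheel stands two turns open (12.57 rad, give or take 0.35 rad or 20 degrees), at rest, and the fingers still grip the crank handle (over 2 N, grasp point within 40 mm of the middle of the handle) (all of step 2 and velocity of joint valve_wheel between -0.1 and 0.1 rad/s and distance between the grasp point and handle_mid below 0.04 m); the arm keeps its last pose, push and grip.
It fails at once if the other valve's wheel was turned (distance of plain_rim from where it was at the start of the episode above 0.015 m).
It fails at once if a loose thing on the bench was pushed (distance of any of spanner, tape_roll, brass_catch from where it was at the start of the episode above 0.02 m).
It also fails if it takes over 67 s, if anything falls off the work surface, if the arm or the gripper's body presses on something with over 40 N, if the wrist force passes 120 N, or if a joint passes its speed limit or range.

### The arm

A 7-joint arm with a two-finger parallel gripper is mounted at the origin on the work surface; the furniture and walls round the work are solid. World frame = base frame: x ahead of the robot, y to its left, z up, the work surface at z = 0. Lengths are in m, angles in rad, forces in N, time in s.
With the tool pointing down it reaches from about 0.425 to 0.925 m from the base axis. Payload 6.8 kg.
Tool frame: the origin (TCP) lies on the front face of the gripper's body, between the roots of the fingers; the fingertips stand 73 mm ahead of it and the grasp point (between the pads) lies 54 mm ahead of it (env.nose_length is the distance from the TCP to the fingertips, in m); z points along the fingers, y is the direction in which the jaws open and shut (so a half turn about z gives the same grasp; the last joint's range is limited). The gripper opens to 85 mm and grips with 20 to 120 N. Pads are 22 mm wide; open, the fingers measure 114 mm over their backs; the gripper's body (76 mm by 85 mm) begins 54 mm behind the grasp point. The pads swing forward as they close: fully open they stand 13 mm farther back than shut.
Start: joints at [1.117, 0.477, 0.022, 1.555, -0.011, 1.109, -0.083], TCP at [0.229, -0.635, 0.304] pointing down, gripper open.
Joint ranges: [-2.96, 2.96], [-0.34, 2.1], [-1.41, 1.46], [0.24, 2.44], [-1.37, 4.51], [0.17, 1.92], [-2.96, 2.96]. Speed limits (rad/s): [2.39, 2.39, 3.14, 3.14, 3.14, 3.14, 3.14].

### API

Orientations are given as a unit quaternion [w, x, y, z].
In Python, from cell import env, kin, camera, calibration, job gives the robot as it stands. The module is installed in compiled form; this text tells all that it offers. Calls block until the motion is done:
- env.reach(position, orientation): joint-space move of the TCP to a pose.
- env.movel(position, velocity=0.15, rot=None, stop_force=None): straight line of the TCP; rot=None keeps the orientation; velocity is the mean speed in m/s. With stop_force (N) it stops when the force on the tool has changed by that much, and returns True; else False.
- env.goto_joints(angles): joint-space move.
- env.grip(opening, f_grip=None): finger opening in m; f_grip is the grip in N (None keeps the last); returns when the fingers have stopped.
- env.dwell(seconds).
- kin.inverse_kinematics(position, orientation): joint angles nearest the present ones, or None.
- env.get_state(): the state.
- camera(name): name is "side" or "top" or "wrist"; returns (picture, depth): 420x560x3 uint8, blue, green, red; 420x560 float32, m along the optical axis (not along the pixel's ray), 0 where there is no reading.
- calibration(name): a dict with "fx", "fy", "cx", "cy" (pixels), "rvec" (rotation vector, rad) and "tvec" (3), from world to camera coordinates, as OpenCV has them. Camera axes: x right, y down, z forward; pixel columns grow to the right and rows downward; lengths in m; the calibration is good to about 2 mm. A picture is of the moment at which its call begins: read the wrist's pose just before it. calibration takes no time and is no camera call; for the wrist camera it gives the pose at the moment of the call.
A pose or a line that the arm cannot do raises env.PlanningError and nothing moves.
- job.job_done(): hands the job in, once; it reports no verdict.
The state is a dict: "time": time; "qpos": joint angles; "joint_velocities": joint speeds; "joint_torque": joint torques, N m; "tcp_pos": TCP position; "orientation": TCP orientation; "force": force on the tool from outside, world axes, zero at the start; "torque": the same for the moment, N m; "opening": finger opening in m.
Only numpy, scipy, OpenCV 4.12 (cv2) and the standard library are available. Lean on these libraries where they do the work, as an engineer would, in place of code of your own. Each camera call takes 0.05 s, during which the arm holds its last target.

## Working session

There is one attempt and no reset: what is moved stays moved. The work goes in short steps, each a Python script; the robot and the scene stay as the last script left them, time stands still between calls to the robot, and variables do not carry over. Pictures are saved under pics/ and viewed, and the job is handed in when it is done.

```bash
mkdir -p pics; ls
python3 - <<'E'
from cell import env, kin, camera, calibration, job
import cv2
s=env.get_state(); print(s['time'],s['qpos'],s['tcp_pos'],s['orientation'],s['opening'])
for n in ["side","top","wrist"]:
    p,d=camera(n); cv2.imwrite(f"pics/{n}0.png",p)
    c=calibration(n); print(n,c)
E
```

```text
pics
0.0 [ 1.11690426  0.47781176  0.02233906  1.55644718 -0.01151726  1.10927643
 -0.08310407] [ 0.22863232 -0.63461913  0.30291956] [-8.81622108e-04  9.85089371e-01  1.72041007e-01 -2.14608146e-04] 0.085276103329913
side {'fx': 397.82517858942276, 'fy': 397.82517858942276, 'cx': 272.62893459064406, 'cy': 212.63133576811737, 'rvec': array([ 0.79795945, -2.31143987,  1.41597754]), 'tvec': array([0.41466815, 0.2780891 , 0.70536727])}
top {'fx': 416.2009575809509, 'fy': 416.2009575809509, 'cx': 276.2593377378788, 'cy': 213.63182981589546, 'rvec': array([ 2.15427902, -2.10375504,  0.22516537]), 'tvec': array([-0.00632627,  0.52712988,  1.17056396])}
wrist {'fx': 294.00698597882587, 'fy': 294.00698597882587, 'cx': 278.3066020716339, 'cy': 203.18712632947597, 'rvec': array([-2.34164486,  1.64453808,  0.2741368 ]), 'tvec': array([-0.67513027, -0.04206834,  0.38214947])}
```

View pics/top0.png

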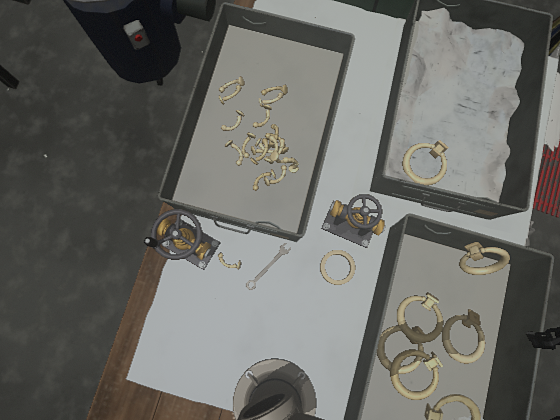

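View pics/side0.png

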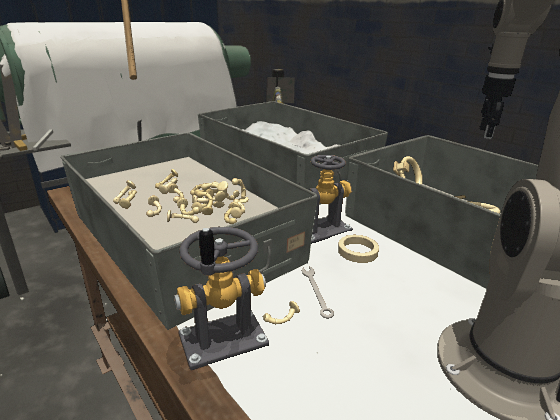

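View pics/wrist0.png

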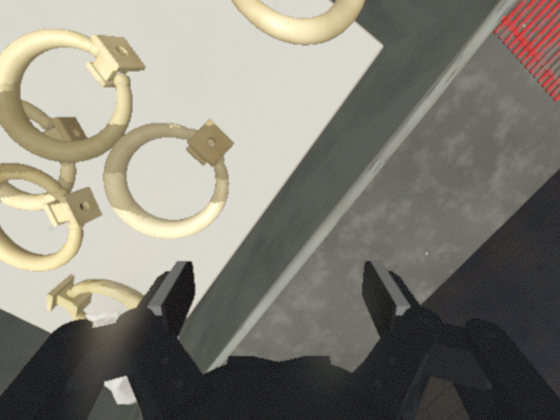

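```bash
cat > h.py <<'E'
import numpy as np, cv2
from cell import env, kin, camera, calibration, job
def RT(c):
    return cv2.Rodrigues(np.array(c['rvec']))[0], np.array(c['tvec'])
def ray(c,u,v):
    R,t=RT(c); d=R.T@np.array([(u-c['cx'])/c['fx'],(v-c['cy'])/c['fy'],1.]); return -R.T@t, d
def onplane(c,u,v,z):
    o,d=ray(c,u,v); return o+d*(z-o[2])/d[2]
def cloud(c,d):
    R,t=RT(c); v,u=np.mgrid[:d.shape[0],:d.shape[1]]
    P=np.stack([(u-c['cx'])/c['fx']*d,(v-c['cy'])/c['fy']*d,d],-1)
    return (P-t)@R
def proj(c,P):
    R,t=RT(c); q=R@np.array(P)+t; return q[0]/q[2]*c['fx']+c['cx'],q[1]/q[2]*c['fy']+c['cy']
E
python3 - <<'E'
from h import *
for n,(u0,u1,v0,v1) in {'top':(130,240,200,280),'side':(160,290,215,370)}.items():
    p,d=camera(n); c=calibration(n); W=cloud(c,d)
    cv2.imwrite(f'pics/{n}_z.png',cv2.resize(p[v0:v1,u0:u1],None,fx=5 if n=='top' else 3.8,fy=5 if n=='top' else 3.8,interpolation=cv2.INTER_NEAREST))
    np.save(f'{n}_d.npy',d); cv2.imwrite(f'{n}_p.png',p)
    dark=(p.max(2)<90)
    m=np.zeros_like(dark); m[v0:v1,u0:u1]=True
    z=W[...,2]
    for lo,hi in [(.19,.222),(.228,.29)]:
        k=m&(d>0)&(z>lo)&(z<hi)
        Q=W[k]; uv=np.argwhere(k)
        print(n,lo,len(Q),np.median(Q,0) if len(Q) else '',Q.min(0),Q.max(0),uv.mean(0)[::-1])
E
```

```text
top 0.19 1072 [0.43796247 0.25589186 0.21115883] [0.37468789 0.11740245 0.19004041] [0.52893372 0.32228957 0.22186603] [177.47854478 233.13059701]
top 0.228 100 [0.41091915 0.3060452  0.26862045] [0.4014811  0.2998572  0.22874031] [0.42198568 0.31990761 0.27672678] [150.07 241.48]
side 0.19 1777 [0.42721906 0.26974871 0.21124266] [0.37522982 0.17976504 0.19010124] [0.53198115 0.32640455 0.22198551] [219.85199775 250.76871131]
side 0.228 423 [0.40757041 0.31845904 0.25474121] [0.40135221 0.30442762 0.22801493] [0.42114609 0.3239061  0.27472546] [206.04255319 243.43735225]
```

```bash
sleep 1
```

```text
(no output)
```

View pics/top_z.png

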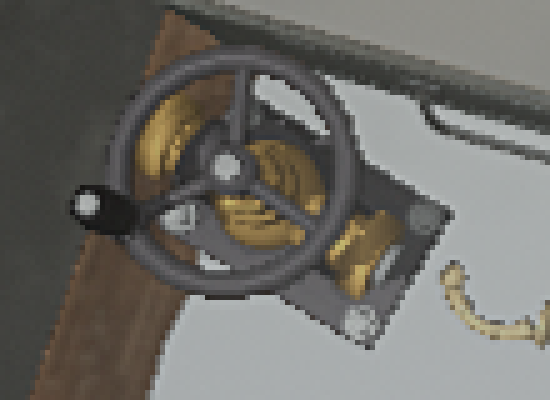

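View pics/side_z.png

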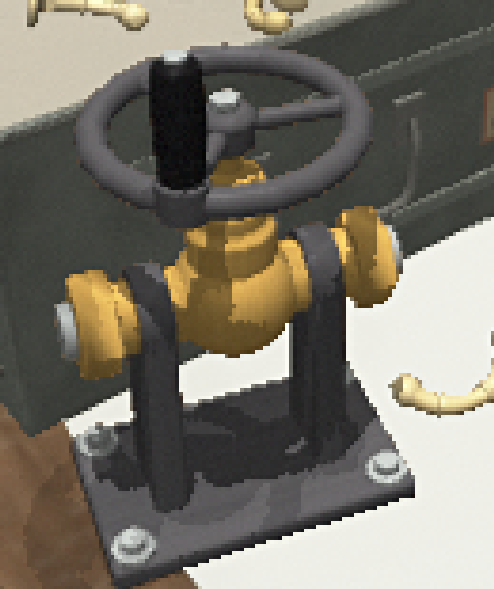

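Run:
```python
from h import *
ct,cs=calibration('top'),calibration('side')
def tri(a,b):
    o1,d1=ray(ct,*a);o2,d2=ray(cs,*b)
    A=np.stack([d1,-d2],1); s=np.linalg.lstsq(A,o2-o1,rcond=None)[0]
    p,q=o1+d1*s[0],o2+d2*s[1]; return (p+q)/2,np.linalg.norm(p-q)
print('hub',tri((175.6,233.2),(219.2,240.6)))
print('handle top',tri((147.6,240.8),(206,230.6)))
d=np.load('top_d.npy');p=cv2.imread('top_p.png');W=cloud(ct,d)
# rim circle fit: depth points in rim height
m=np.zeros(d.shape,bool);m[200:265,145:205]=1
k=m&(d>0)&(W[...,2]>.2)&(W[...,2]<.216)
hub=tri((175.6,233.2),(219.2,240.6))[0]
for src,(dd,c,box) in {'top':(d,ct,(200,265,145,205)),'side':(np.load('side_d.npy'),cs,(215,275,170,265))}.items():
    W=cloud(c,dd); m=np.zeros(dd.shape,bool); m[box[0]:box[1],box[2]:box[3]]=1
    r=np.hypot(W[...,0]-hub[0],W[...,1]-hub[1])
    k=m&(dd>0)&(W[...,2]>.206)&(W[...,2]<.217)&(r>.047)&(r<.068)
    Q=W[k][:,:2]; A=np.c_[2*Q,np.ones(len(Q))]
    s=np.linalg.lstsq(A,(Q**2).sum(1),rcond=None)[0]; print(src,'rim fit',s[:2],np.sqrt(s[2]+s[:2]@s[:2]),len(Q))
    k=m&(dd>0)&(W[...,2]>.216)&(W[...,2]<.226)&(r<.02); print('nut',W[k].mean(0),len(W[k]))
    # plain wheel
    W=cloud(ct,d)
v,u=213,366
print('plain',cloud(ct,d)[205:222,350:380].reshape(-1,3).mean(0))
Wt=cloud(ct,d)
# crate heights near
k=(d>0)&(np.hypot(Wt[...,0]-hub[0],Wt[...,1]-hub[1])<.25)&(Wt[...,2]>.05)
k[:, :]&=np.hypot(Wt[...,0]-hub[0],Wt[...,1]-hub[1])>.08
print('max z within .25',Wt[k][:,2].max(), Wt[...,2][(d>0)&(Wt[...,0]>.1)&(np.abs(Wt[...,1])<.8)&(Wt[...,0]<.8)].max())
```

```text
hub (array([0.43923834, 0.25892491, 0.21892229]), np.float64(0.002062847759682306))
handle top (array([0.41216467, 0.31132804, 0.27124635]), np.float64(0.0018092702227357584))
top rim fit [0.43862578 0.2583529 ] 0.05748850403270188 750
nut [0.43996196 0.25844586 0.21857186] 40
side rim fit [0.43703773 0.26446379] 0.05762692128256358 1147
nut [0.43830395 0.26278065 0.21923212] 60
plain [ 0.51258279 -0.22703594  0.166938  ]
max z within .25 0.19479753309000933 0.6993714863388445
```

```bash
cat >> h.py <<'E'
from scipy.spatial.transform import Rotation as Ro
def quat(yaw): # tool down, yaw: direction of tool x in world
    x=np.array([np.cos(yaw),np.sin(yaw),0]); z=np.array([0,0,-1.]); y=np.cross(z,x)
    q=Ro.from_matrix(np.stack([x,y,z],1)).as_quat(); return np.array([q[3],*q[:3]])
E
python3 - <<'E'
from h import *
s=env.get_state(); q=s['orientation'];print(Ro.from_quat([*q[1:],q[0]]).as_matrix().round(2))
np.set_printoptions(precision=2,suppress=True)
H=np.array([.439,.259])
for yd in range(-180,180,30):
    Q=[]
    for a in np.arange(0,2*np.pi,.4):
        p=[*(H+.058*np.array([np.cos(a),np.sin(a)])),.303]
        j=kin.inverse_kinematics(p,quat(np.radians(yd))); Q.append(j)
    n=sum(j is None for j in Q)
    if n==0:
        Q=np.array(Q); print(yd,Q.min(0),Q.max(0),'step',np.abs(np.diff(Q,axis=0)).max(0))
    else: print(yd,'fail',n)
E
```

```text
[[ 0.94  0.34 -0.  ]
 [ 0.34 -0.94  0.  ]
 [-0.   -0.   -1.  ]]
-180 [ 0.1   0.32 -1.32  1.77  0.34  1.05  0.34] [ 0.43  0.52 -1.06  2.01  0.51  1.17  0.65] step [0.09 0.06 0.11 0.05 0.06 0.03 0.1 ]
-150 [ 0.03  0.28 -1.18  1.77  0.27  1.03  1.  ] [ 0.42  0.55 -0.98  2.01  0.55  1.19  1.18] step [0.19 0.08 0.2  0.05 0.12 0.06 0.06]
-120 [ 0.15  0.29 -1.18  1.76  0.31  1.04  1.42] [ 0.42  0.57 -1.17  2.01  0.56  1.2   1.7 ] step [0.06 0.06 0.   0.05 0.05 0.03 0.07]
-90 [ 0.15  0.29 -1.18  1.76  0.31  1.04  1.95] [ 0.42  0.57 -1.17  2.01  0.56  1.2   2.23] step [0.06 0.06 0.   0.05 0.05 0.03 0.07]
-60 [-1.66  0.29 -1.18  1.77 -0.65  1.01 -2.76] [0.39 0.62 1.32 2.08 0.56 1.2  2.74] step [2.05 0.07 2.5  0.1  1.21 0.04 5.49]
-30 [-1.5   0.12 -1.02  1.86 -0.34  0.96 -2.93] [ 0.3   0.4   0.86  2.11  0.32  1.06 -2.34] step [1.7  0.15 1.87 0.12 0.61 0.07 0.59]
0 [ 0.18  0.29 -1.24  1.77  0.3   1.04 -2.81] [ 0.39  0.58 -0.93  2.01  0.58  1.21 -2.4 ] step [0.09 0.07 0.11 0.05 0.08 0.04 0.1 ]
30 [ 0.08  0.26 -1.27  1.77  0.27  1.02 -2.28] [ 0.38  0.54 -0.93  2.01  0.56  1.18 -1.87] step [0.08 0.06 0.15 0.05 0.07 0.04 0.11]
60 [-0.1   0.25 -1.05  1.77  0.24  1.02 -1.57] [ 0.33  0.49 -0.8   2.01  0.45  1.14 -1.37] step [0.12 0.06 0.1  0.05 0.07 0.04 0.04]
90 [ 0.04  0.28 -1.19  1.77  0.29  1.03 -1.12] [ 0.36  0.5  -0.99  2.01  0.47  1.15 -0.87] step [0.09 0.05 0.09 0.05 0.05 0.03 0.08]
120 [ 0.06  0.29 -1.23  1.77  0.3   1.03 -0.63] [ 0.38  0.51 -1.01  2.01  0.49  1.16 -0.36] step [0.09 0.05 0.1  0.05 0.05 0.03 0.09]
150 [ 0.08  0.3  -1.28  1.77  0.32  1.04 -0.15] [ 0.4   0.51 -1.03  2.01  0.5   1.16  0.15] step [0.1  0.06 0.11 0.05 0.06 0.03 0.1 ]
```

Run:
```python
from h import *
np.set_printoptions(precision=3,suppress=True)
s=env.get_state(); env.movel([*s['tcp_pos'][:2],.45],velocity=.3)
q=np.array(env.get_state()['qpos']); q[0]=-.6; print(q)
env.goto_joints(q)
s=env.get_state(); print(s['time'],s['qpos'],s['tcp_pos'])
y=np.radians(120)
print(kin.inverse_kinematics([.412,.311,.42],quat(y)))
env.reach([.425,.29,.42],quat(y))
s=env.get_state(); print(s['time'],s['qpos'],s['tcp_pos'],s['force'])
c=calibration('wrist');p,d=camera('wrist');cv2.imwrite('pics/w1.png',p);np.save('w1.npy',d)
for P in ([.439,.259,.2185],[.412,.311,.2715]): print(proj(c,P))
```

```text
[-0.6    0.39   0.035  1.359 -0.014  1.392 -0.082]
4.425 [-0.599  0.39   0.036  1.359 -0.014  1.392 -0.082] [0.598 0.313 0.45 ]
[-0.734  0.121 -0.038  1.774  0.005  1.247 -0.249]
5.1667 [-0.697  0.117 -0.025  1.777  0.003  1.246 -0.2  ] [0.426 0.29  0.421] [ 0.534 -0.499  0.439]
(np.float64(273.8651449372638), np.float64(224.38169307405747))
(np.float64(275.9325156789904), np.float64(180.99542298048732))
```

```bash
sleep 0
```

```text
(no output)
```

View pics/w1.png

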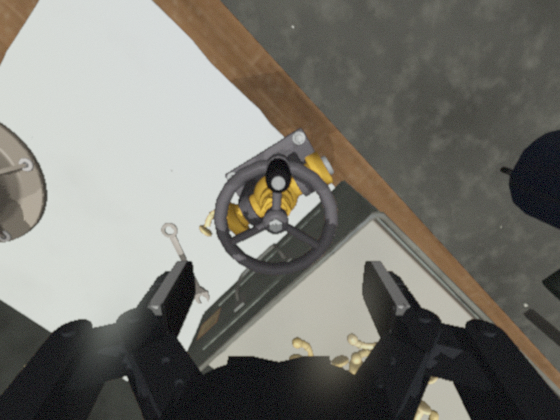

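Run:
```python
from h import *
np.set_printoptions(precision=4,suppress=True)
ct,cs,cw=calibration('top'),calibration('side'),calibration('wrist')
p=cv2.imread('pics/w1.png')
g=p.min(2); 
def blob(x0,x1,y0,y1,t):
    m=np.zeros_like(g);m[y0:y1,x0:x1]=(g[y0:y1,x0:x1]>t)
    v,u=np.nonzero(m);return u.mean(),v.mean(),len(u)
hb=blob(265,288,210,232,120);tb=blob(268,290,172,195,120);print(hb,tb)
def ls(obs):
    A=np.zeros((3,3));b=np.zeros(3);R=[]
    for c,a in obs:
        o,d=ray(c,*a);d/=np.linalg.norm(d);M=np.eye(3)-np.outer(d,d);A+=M;b+=M@o;R.append((M,o))
    x=np.linalg.solve(A,b);return x,[np.linalg.norm(M@(x-o)) for M,o in R]
h=ls([(ct,(175.6,233.2)),(cs,(219.2,240.6)),(cw,hb[:2])]);t=ls([(ct,(147.6,240.8)),(cs,(206,230.6)),(cw,tb[:2])])
print('hub',h,'htop',t); v=t[0][:2]-h[0][:2];print(np.linalg.norm(v),np.degrees(np.arctan2(v[1],v[0])))
print('wrist on planes',onplane(cw,*hb[:2],.221),onplane(cw,*tb[:2],.2745))
# body ends in top view -> axis direction; plate bolts
for uv in [(130+430/5,200+218/5),(130+360/5,200+325/5),(130+180/5,200+215/5)]: print('bolt',onplane(ct,*uv,.016))
```

```text
(np.float64(275.04545454545456), np.float64(224.52272727272728), 132) (np.float64(277.8768115942029), np.float64(182.731884057971), 138)
hub (array([0.4398, 0.2591, 0.2186]), [np.float64(0.0015025652393117594), np.float64(0.0006383693894627539), np.float64(0.0009457471631566021)]) htop (array([0.4132, 0.3109, 0.271 ]), [np.float64(0.0016961052179437087), np.float64(0.000475814974590967), np.float64(0.0014234445912088213)])
0.05823852753203376 117.17421719421601
wrist on planes [0.4401 0.2605 0.221 ] [0.4141 0.3114 0.2745]
bolt [0.4387 0.1825 0.016 ]
bolt [0.3746 0.2204 0.016 ]
bolt [0.4369 0.3302 0.016 ]
```

Run:
```python
from h import *
np.set_printoptions(precision=4,suppress=True)
y=np.radians(120)
env.reach([.4137,.3112,.36],quat(y))
r=env.movel([.4137,.3112,.303],velocity=.08,stop_force=10); s=env.get_state();print(r,s['tcp_pos'],s['force'])
env.grip(.0,60)
s=env.get_state();print(s['time'],s['opening'],s['tcp_pos'],s['force'],s['torque'])
p,d=camera('wrist');cv2.imwrite('pics/w2.png',p)
p,d=camera('side');cv2.imwrite('pics/s2.png',p[180:380,130:330].repeat(3,0).repeat(3,1))
```

```text
False [0.414  0.3114 0.3035] [0.0887 0.4784 0.3037]
7.0667 0.019654704096412307 [0.4138 0.3113 0.3033] [-1.654  -0.9343  2.6401] [-0.1779  0.147   0.0323]
```

```bash
sleep 0
```

```text
(no output)
```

View pics/w2.png

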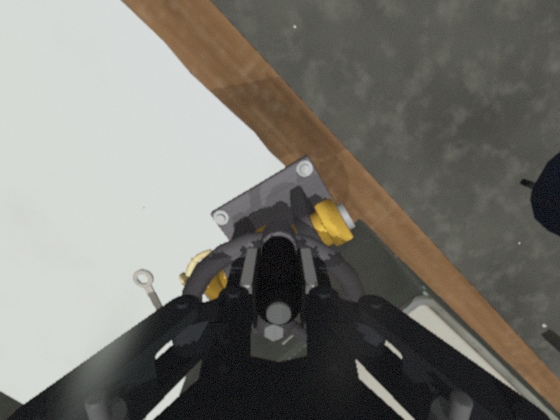

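View pics/s2.png

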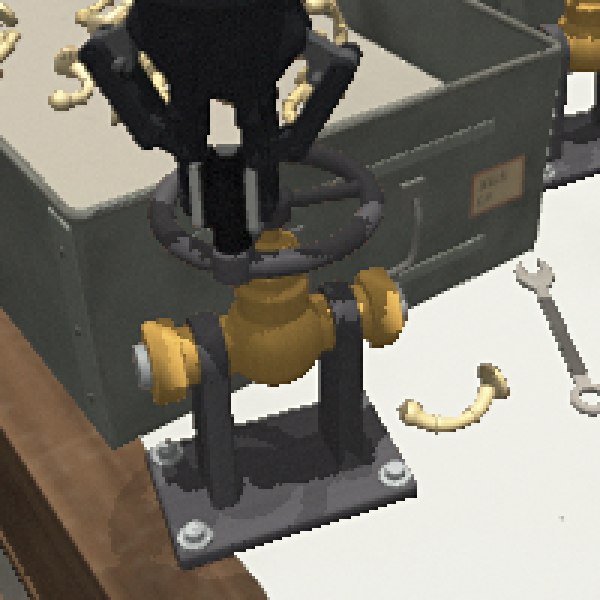

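The handle is between both pads (opening about 20 mm, force near zero). I'll start winding clockwise in short chords.

```bash
cat >> h.py <<'E'
HUB=np.array([.4400,.2595]); R0=.058
def pt(a): return [*(HUB+R0*np.array([np.cos(a),np.sin(a)])),.303]
def rt(s,a):
    f=np.array(s['force'])[:2]; e=np.array([np.cos(a),np.sin(a)]); return f@e, f@np.array([-e[1],e[0]]), s['force'][2]
def ang(s):
    v=np.array(s['tcp_pos'])[:2]-HUB; return np.degrees(np.arctan2(v[1],v[0])),np.linalg.norm(v)*1e3
E
python3 - <<'E'
from h import *
a=np.radians(117)
for i in range(4):
    a-=np.radians(12); r=env.movel(pt(a),velocity=.1,stop_force=25); s=env.get_state()
    print(round(s['time'],2),r,np.degrees(a).round(1),np.round(ang(s),2),np.round(rt(s,a),1))
    if r: break
E
```

```text
7.44 False 105.0 [103.74  57.98] [-1.9 -1.6  2.5]
7.72 False 93.0 [92.1  57.97] [-0.6 -1.5  4.3]
7.99 False 81.0 [80.38 57.99] [-0.3 -0.4  4.3]
8.27 False 69.0 [68.59 58.01] [ 0.6 -1.7  5. ]
```

Run:
```python
from h import *
a=np.radians(69)
for i in range(26):
    a-=np.radians(12); r=env.movel(pt(a),velocity=.1,stop_force=15); s=env.get_state()
    f=rt(s,a)
    print(round(s['time'],2),r,np.degrees(a).round(1),np.round(ang(s),2),np.round(f,1),round(s['opening'],4))
    if r or abs(f[1])>8 or abs(f[0])>25: break
```

```text
8.54 False 57.0 [56.83 58.  ] [ 1.  -1.8  6. ] 0.0195
8.82 False 45.0 [44.91 57.97] [ 0.3 -1.   6.8] 0.0194
9.09 False 33.0 [32.84 57.95] [ 2.3 -2.   5.4] 0.0197
9.37 False 21.0 [20.57 57.95] [ 1.9 -1.9  5.3] 0.0197
9.64 False 9.0 [ 8.15 57.98] [ 1.7 -1.5  6.2] 0.0194
9.92 False -3.0 [-4.15 57.97] [ 2.2 -1.2  6.1] 0.0194
10.19 False -15.0 [-16.31  57.98] [ 2.2 -1.4  6.7] 0.0192
10.47 False -27.0 [-28.13  57.97] [ 2.  -2.1  7. ] 0.019
10.68 True -39.0 [-30.78  57.47] [ 2.1  8.4 -6.5] 0.0196
```

It stopped at −31°, which is where the plate axis put it (start value about 2.58 rad). I'll press lightly to confirm and hold.

Run:
```python
from h import *
s=env.get_state();print(ang(s),rt(s,np.radians(-31)))
for d in (-32,-33,-34):
    a=np.radians(d); r=env.movel(pt(a),velocity=.03,stop_force=20); env.dwell(.3); s=env.get_state(); f=rt(s,a)
    print(round(s['time'],2),d,r,np.round(ang(s),2),np.round(f,1),np.round(s['force'],1),round(s['opening'],4))
    if r or f[1]>20: break
p,d=camera('top');cv2.imwrite('pics/t3.png',cv2.resize(p[195:285,120:240],None,fx=5,fy=5,interpolation=0))
p,d=camera('side');cv2.imwrite('pics/s3.png',p[180:380,130:330].repeat(3,0).repeat(3,1))
```

```text
(np.float64(-30.780952113885473), np.float64(57.47348225985305)) (np.float64(3.209708674477409), np.float64(8.030448305211989), np.float64(-6.514513006491094))
11.22 -32 False [-30.86  57.44] [2.5 6.4 4. ] [5.5 4.  4. ] 0.0192
11.78 -33 False [-31.05  57.36] [4.1 9.  3.1] [8.4 5.2 3.1] 0.0197
12.32 -34 False [-31.28  57.34] [ 3.1 12.1  0.2] [9.4 8.3 0.2] 0.0191
```

```bash
sleep 0
```

```text
(no output)
```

View pics/s3.png

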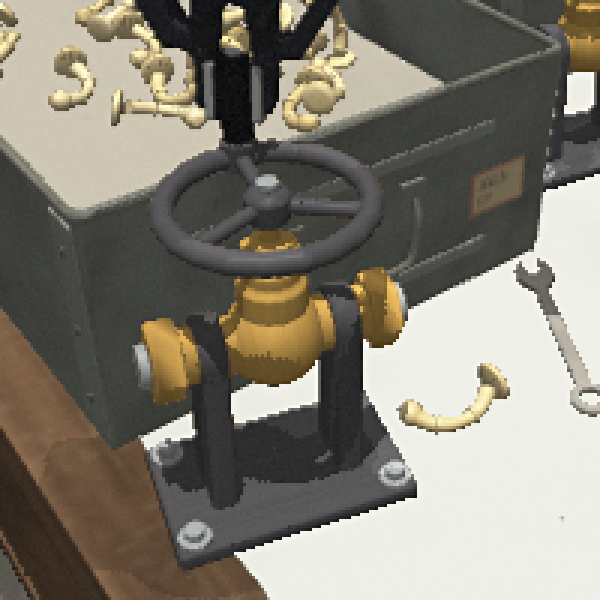

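Run:
```python
from h import *
a0=-30.8
env.movel(pt(np.radians(a0)),velocity=.03)
for i in range(1,31):
    a=np.radians(a0+12*i); r=env.movel(pt(a),velocity=.1,stop_force=25); s=env.get_state(); f=rt(s,a)
    if i%3==0 or r: print(round(s['time'],2),r,np.degrees(a).round(1),np.round(ang(s),2),np.round(f,1),round(s['opening'],4))
    if r or np.abs(f).max()>25: break
s=env.get_state();print(np.round(s['qpos'],2),np.round(s['tcp_pos'],4))
p,d=camera('side');cv2.imwrite('pics/s4.png',p[180:380,130:330].repeat(3,0).repeat(3,1))
```

```text
13.51 False 5.2 [ 7.05 56.65] [-0.2  1.5 10.4] 0.0194
14.33 False 41.2 [43.31 56.49] [-3.4  1.  13.4] 0.0197
15.16 False 77.2 [78.99 56.82] [-3.9  0.8 12.7] 0.0195
15.98 False 113.2 [114.86  57.54] [-2.4  1.7 11.8] 0.0191
16.81 False 149.2 [150.63  58.48] [-0.5  1.3  9.8] 0.0191
17.63 False 185.2 [-173.89   59.25] [ 2.7  1.4 12.3] 0.0194
18.46 False 221.2 [-138.26   59.56] [ 4.2  2.2 14.4] 0.0193
19.28 False 257.2 [-102.54   59.28] [ 4.2  1.5 11.6] 0.0196
20.11 False 293.2 [-66.68  58.5 ] [ 2.7  0.2 10.3] 0.0193
20.93 False 329.2 [-30.13  57.43] [1.6 1.  8.8] 0.0198
[-0.58  0.25  0.04  1.89 -0.02  0.98 -0.01] [0.4897 0.2307 0.3035]
```

```bash
sleep 0
```

```text
(no output)
```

View pics/s4.png

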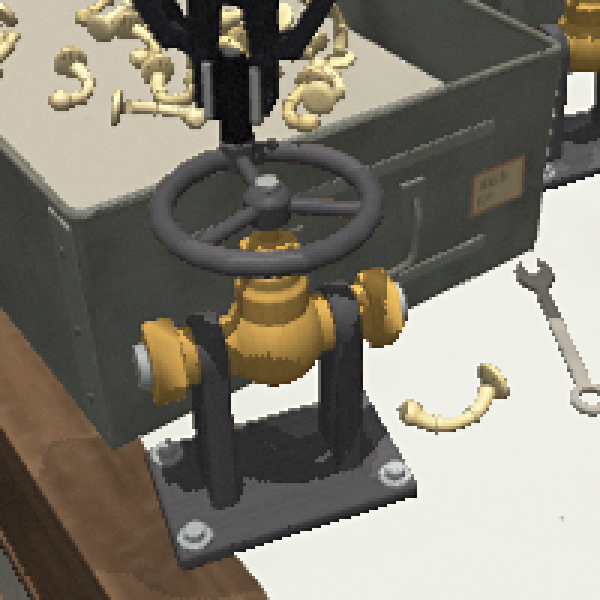

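One turn back gives the same wheel and spoke picture as when closed, and the grip is intact. Now the second turn.

Run:
```python
from h import *
a0=-30.8
for i in range(1,31):
    a=np.radians(a0+12*i); r=env.movel(pt(a),velocity=.1,stop_force=25); s=env.get_state(); f=rt(s,a)
    if i%3==0 or r: print(round(s['time'],2),r,np.degrees(a).round(1),np.round(ang(s),2),np.round(f,1),round(s['opening'],4))
    if r or np.abs(f).max()>25: break
env.dwell(.5)
s=env.get_state();print(s['time'],ang(s),np.round(s['tcp_pos'],4),rt(s,a),s['opening'])
for n,b in (('side',(180,380,130,330)),('top',(180,290,110,260))):
    p,d=camera(n);cv2.imwrite(f'pics/{n}5.png',p[b[0]:b[1],b[2]:b[3]].repeat(3,0).repeat(3,1))
p,d=camera('top'); q=cv2.imread('pics/top0.png'); D=cv2.absdiff(p,q).max(2)
for n,(u0,u1,v0,v1) in dict(spanner=(246,292,240,292),tape=(318,358,247,287),catch=(220,242,252,272),plain=(320,386,192,246)).items(): print(n,(D[v0:v1,u0:u1]>30).sum())
```

```text
21.81 False 5.2 [ 7.05 56.68] [-1.4  1.9 10.2] 0.0193
22.63 False 41.2 [43.28 56.51] [-4.   1.5 13.4] 0.0194
23.46 False 77.2 [78.95 56.8 ] [-2.9  1.  11.9] 0.0195
24.28 False 113.2 [114.87  57.5 ] [-3.2  1.6 11. ] 0.0193
25.11 False 149.2 [150.62  58.48] [-1.   1.5 10.6] 0.0193
25.93 False 185.2 [-173.87   59.25] [ 2.3  0.7 12.1] 0.0195
26.76 False 221.2 [-138.25   59.54] [ 3.7  1.1 14.2] 0.0194
27.58 False 257.2 [-102.54   59.32] [ 4.3  1.9 12.3] 0.0194
28.41 False 293.2 [-66.68  58.49] [3.1 1.4 9.9] 0.0189
29.23 False 329.2 [-30.13  57.46] [1.7 1.8 9.4] 0.0194
29.7333 (np.float64(-30.739754415045063), np.float64(57.49088981734179)) [0.4894 0.2301 0.3035] (np.float64(1.3795507009504926), np.float64(2.571487871613943), np.float64(8.157969054811796)) 0.019451438755481228
spanner 99
tape 0
catch 66
plain 0
```

```bash
sleep 0
```

```text
(no output)
```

View pics/side5.png

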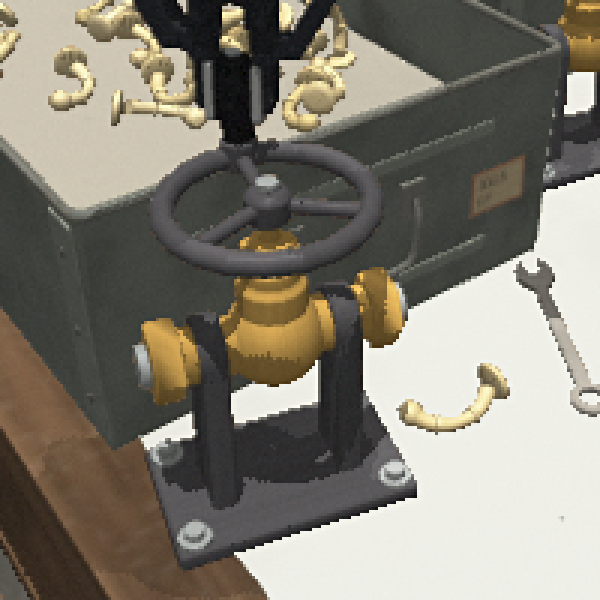

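View pics/top5.png

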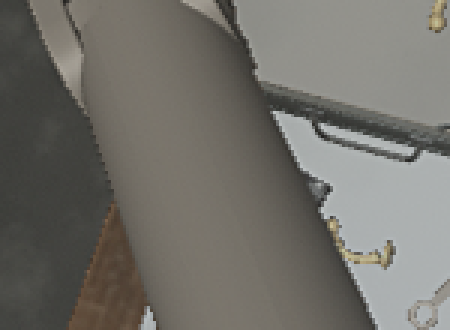

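Run:
```python
from h import *
job.job_done(); s=env.get_state(); print(s['time'],ang(s),s['opening'])
```

```text
the job is handed in; nothing more can be done
the job is handed in; nothing more can be done
```

I closed the crank-handle valve against its stop, backed it off two full turns counterclockwise, and handed the job in with the gripper still holding the handle. The job took about 30 s of the 67 s allowed and no verdict was reported.

- **Closing:** I wound the wheel clockwise about 148° to a hard stop at −31°. That matched the closed position I worked out from the base plate. Pressing on raised the tangential force to 12 N with only about 0.5° more movement, and I held it there.
- **Backing off:** The gripper ended at −30.7°, against −30.8° to −31.3° at the stop, so the wheel should stand at about 12.57 rad. In the side pictures, the wheel looks the same after each turn as it did when closed.
- **Grip at the end:** The jaws were open 19.5 mm on the 20–22 mm handle, with the grip set to 60 N. The force on the tool was about 9 N, mostly vertical.
- **Other valve and loose things:**
  - The other valve and the tape roll showed no change in the top view.
  - The top-view check flagged changed pixels at the spanner (99) and the brass catch (66). I put the catch down to the arm covering that part of the view. I did not check whether the arm also explains the spanner. In the side view both stayed where they were from the time I gripped the handle to the end.
- **Small disagreements:** The views disagreed on the hub position by 1–2 mm. On the way back the gripper's path was off-centre by up to 1.5 mm, with sideways forces under 5 N.

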